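# Mesh the splined service key in the franking machine and hold it down

## Task

Free the franking machine's print drum for servicing: draw the red-handled key out of its upright holder, turn it until its four splines line up with the cross-shaped slot in the brass plate on top of the machine, and slide it fully home, its collar flush on the plate against the spring inside. Finish while still gripping the key and pressing it down, because the spring pushes it out when let go; leave everything else on the table where it is.

Things in the scene. Friction and masses are not known exactly. Their poses are not given: they have to be found in the camera images.
- red_key: Steel service key with a red T-handle, 118 mm long, about 0.16 kg, standing upright in a black holder. Origin on its axis at the centre of the underside of its round collar (40 mm across, 6 mm thick, tapering to a 14 mm neck at 9 mm); z points up along the axis to the handle. Handle and stem: see red_grip and red_tip.
- red_grip (a point): Middle of the red handle bar, 52 mm above the key's origin, axes as the key's. The bar reaches from 36 to 68 mm above the origin, is 50 mm long along the key's x and 14 mm thick along its y (grip it across y).
- red_tip (a point): Lower end of the key's splined stem, on the axis, 50 mm below the key's origin, axes as the key's. The stem is a cross of four equal fins along the key's +-x and +-y (two lie in line with the handle bar), 24 mm tip to tip, each 6 mm thick; the last 3 mm of each fin tapers to a V edge that helps it find the slot.
- coupling: Square brass plate, 56 mm wide, fixed at any angle on the machine's lower deck, top 105 mm above the table. Origin: centre of its cross-shaped slot, level with the plate's top; z up, x and y along the arms of the cross and the plate's edges. Arms 9 mm wide, 32 mm long overall; the key fits in four quarter-turn positions. Free for 36 mm, then a black plunger; the key goes 50 mm deep, collar on plate.
- plunger (a joint): Spring plunger at the bottom of the slot, m: 0 up, grows as the key pushes it down; 0.014 when the key's collar is flush on the plate. The key meets it with 14 mm still to go; the spring gives about 4 N at first and 10 N with the key home, more than the key's weight.
- machine: Franking machine, fixed, 260 mm (x) by 360 mm (y). Origin: centre of its underside, z up. Lower grey deck 85 mm high; the blue head stands on it from y = 17 to 173 mm, x = -95 to 125 mm, to 145 mm high (keys to 150). The coupling plate sits about x = -40, y = -100 mm. Small rollers stand on the deck to 95 mm high at x = 40 mm.
- holder_red: Black upright tube holder of the red-handled key, fixed, 62 mm high, 40 mm outside and 30 mm inside diameter, foot 64 mm across. Origin: centre of its underside. The key's collar rests on its rim and its splined stem hangs inside; the key must be lifted 50 mm to come clear.
- blue_key: Another key, blue handle of the same shape, round stem that does not fit; it stands in a second holder of the same kind. Origin at the underside of its collar, z up. Leave it alone.
- holder_blue: Holder of the blue-handled key, same as the other, fixed. The two holders may stand either way round. Origin: centre of its underside.
- phone: Black phone lying flat, 150 x 72 x 9 mm, origin at the centre of its underside. Leave alone.
- date_stamp: Hand stamp with a dark wooden grip, 45 x 32 mm, 88 mm high, origin at the centre of its underside. Leave alone.
- tape_roll: Roll of brown tape lying flat, 96 mm across, 48 mm high, origin at the centre of its underside. Leave alone.
- pen_pot: Dark steel pot with pens, 76 mm across, 150 mm high with the pens, origin at the centre of its underside. Leave alone.
- parcel: Small cardboard parcel, 130 x 100 x 55 mm, origin at the centre of its underside. Leave alone.

How it is judged:
On the way, in this order (a step that is already met when the one before it is completed fails the run):
1. the red-handled key is lifted clear of its holder, in the gripper (z of red_key in the frame of holder_red above 0.114 m and contact force between the fingers and red_key above 1 N), for 0.2 s.
2. its splines are meshed: the stem stands in the slot, upright, in one of the four matching positions (z of red_key in the frame of coupling below 0.03 m and horizontal distance between red_key and coupling below 0.005 m and angle between red_key's own z axis and vertical below 0.12 rad and (angle between the x axis of red_key and the x axis of coupling, either way round below 0.17 rad or angle between the x axis of red_key and the y axis of coupling, either way round below 0.17 rad)), for 0.1 s.
At the end, for the whole second after the job is handed in: Key upright in the slot (within 4 mm of its axis, tilt under 0.08 rad, splines within 0.17 rad of the arms), collar within 3 mm of the plate, plunger pressed over 11 mm, over 4 N between key and coupling, key at rest, still gripped by its handle (over 2 N, grasp point within 30 mm of red_grip) (z of red_key in the frame of coupling between -0.003 and 0.003 m and horizontal distance between red_key and coupling below 0.004 m and angle between red_key's own z axis and vertical below 0.08 rad and (angle between the x axis of red_key and the x axis of coupling, either way round below 0.17 rad or angle between the x axis of red_key and the y axis of coupling, either way round below 0.17 rad) and value of joint plunger above 0.011 m and contact force between red_key and coupling above 4 N and contact force between the fingers and red_key above 2 N and distance between the grasp point and red_grip below 0.03 m and linear speed of red_key below 0.02 m/s); the arm keeps its last pose, push and grip.
It fails at once if the blue-handled key, phone, stamp, tape roll, pen pot or parcel is displaced by more than 25 mm (distance of any of blue_key, phone, date_stamp, tape_roll, pen_pot, parcel from where it was at the start of the episode above 0.025 m).
It also fails if it takes over 38 s, if anything falls off the work surface, if the arm or the gripper's body presses on something with over 40 N, if the wrist force passes 120 N, or if a joint passes its speed limit or range.

## Robot

A 6-joint arm with a two-finger parallel gripper is mounted at the origin on the work surface. World frame = base frame: x ahead of the robot, y to its left, z up, the work surface at z = 0. Lengths are in m, angles in rad, forces in N, time in s.
With the tool pointing down it reaches from about 0.3 to 0.85 m from the base axis. Payload 5.4 kg.
Tool frame: the origin (TCP) lies at the very end of the fingers, on their centre line; the grasp point (between the pads) lies 19 mm behind it; z points along the fingers, y is the line along which they close (so a half turn about z gives the same grasp; the last joint's range is limited). The gripper opens to 85 mm and grips with 20 to 120 N. Pads are 22 mm wide; open, the fingers measure 114 mm over their backs; the gripper's body (76 mm by 85 mm) begins 54 mm behind the grasp point. The pads swing forward as they close: fully open they stand 13 mm farther back than shut.
Start: joints at [-1.522, 0.158, 1.597, -0, 1.386, -0.21], TCP at [0.147, -0.556, 0.231] pointing down, gripper open.
Joint ranges: [-2.91, 2.91], [-0.94, 2.29], [0.18, 2.7], [-1.29, 4.43], [0.17, 2.64], [-3, 3]. Speed limits (rad/s): [2.57, 2.57, 3.14, 3.14, 3.14, 3.14].

## Interface

Orientations are given as a unit quaternion [x, y, z, w].
In Python, from plant import arm gives the robot as it stands. The module is installed in compiled form; this text tells all that it offers. Calls block until the motion is done:
- arm.movep(position, orientation): joint-space move of the TCP to a pose.
- arm.movel(position, rotation=None, velocity=0.15, stop_force=None): straight line of the TCP; rotation=None keeps the orientation; velocity is the mean speed in m/s. With stop_force (N) it stops when the force on the tool has changed by that much, and returns True; else False.
- arm.movej(angles): joint-space move.
- arm.ungrasp() and arm.close(grasp_force=None): open the fingers fully, or close them until they stop; grasp_force is the grip in N (None keeps the last).
- arm.pause(seconds).
- arm.ik(position, orientation): joint angles nearest the present ones, or None.
- arm.camera(name): name is "scene" or "top" or "wrist"; returns the picture (384x512x3 uint8, blue, green, red); there is no depth.
- arm.camera_info(name): a dict with "camera_matrix" (3x3 intrinsics, pixels), "R" (3x3) and "t" (3): a world point X has camera coordinates R X + t; the wrist camera has in their place "hand_eye" (4x4, takes a point from camera to tool coordinates, whose origin is the TCP and whose axes are the flange's). Camera axes: x right, y down, z forward; pixel columns grow to the right and rows downward; lengths in m; the calibration is good to about 2 mm. A picture is of the moment at which its call begins: read the wrist's pose just before it. camera_info takes no time and is no camera call.
A pose or a line that the arm cannot do raises arm.IKError and nothing moves.
- arm.job_done(): hands the job in; it is judged then, once.
Readings, each from a call of its own:
- arm.read_t(): time.
- arm.read_qpos(): joint angles.
- arm.read_qvel(): joint speeds.
- arm.read_effort(): joint torques, N m.
- arm.read_tool_pos(): TCP position.
- arm.read_orientation(): TCP orientation.
- arm.read_ft_force(): force on the tool from outside, world axes, zero at the start.
- arm.read_wrist_torque(): the same for the moment, N m.
- arm.read_finger_gap(): opening from 0.0 (shut) to 1.0 (fully open).
- arm.read_grip_force(): force on a finger pad.
Only numpy, scipy, OpenCV 4.12 (cv2) and the standard library are available. Lean on these libraries where they do the work, as an engineer would, in place of code of your own. Each camera call takes 0.05 s, during which the arm holds its last target. There are 200 camera calls.

## Working session

There is one attempt and no reset: what is moved stays moved. The work goes in short steps, each a Python script; the robot and the scene stay as the last script left them, time stands still between calls to the robot, and variables do not carry over. Pictures are saved under pics/ and viewed, at most 10 in all, crops included, and the job is handed in when it is done.

```bash
mkdir -p pics
cat > h.py <<'E'
import numpy as np, cv2
from scipy.spatial.transform import Rotation as Ro
from plant import arm
def cam(name):
    i=arm.camera_info(name); K=np.array(i["camera_matrix"])
    if name=="wrist":
        T=np.eye(4); T[:3,:3]=Ro.from_quat(arm.read_orientation()).as_matrix(); T[:3,3]=arm.read_tool_pos()
        C=T@np.array(i["hand_eye"]); Rc,c=C[:3,:3],C[:3,3]
    else:
        R=np.array(i["R"]); Rc=R.T; c=-R.T@np.array(i["t"])
    return np.array(arm.camera(name)),K,Rc,c
def ray(K,Rc,c,uv,z):
    uv=np.atleast_2d(uv).astype(float)
    d=(Rc@np.linalg.inv(K)@np.c_[uv,np.ones(len(uv))].T).T
    return c+d*((z-c[2])/d[:,2:3])
E
python3 - <<'E'
from h import *
a=cam("top");b=cam("scene")
np.savez("top.npz",*a);np.savez("scene.npz",*b)
cv2.imwrite("pics/top.png",a[0]);cv2.imwrite("pics/scene.png",b[0])
print(a[3],b[3],a[2],arm.read_orientation(),arm.camera_info("wrist"))
E
```

```text
[ 0.33319287 -0.15384306  1.47503727] [ 1.37088457 -0.73415421  0.84581979] [[ 0.01477629 -0.98720703  0.1587575 ]
 [-0.99987994 -0.01532963 -0.0022613 ]
 [ 0.00466606 -0.15870503 -0.98731502]] [ 9.91637421e-01  1.29052265e-01  5.61846988e-05 -8.57535263e-04] {'camera_matrix': array([[298.54509012,   0.        , 257.82026685],
       [  0.        , 298.54509012, 189.25960436],
       [  0.        ,   0.        ,   1.        ]]), 'hand_eye': array([[-3.52117580e-04, -9.57959864e-01, -2.86902030e-01,
         7.26837450e-02],
       [ 9.99999916e-01, -3.97362683e-04,  9.94762945e-05,
         5.35673386e-04],
       [-2.09298458e-04, -2.86901971e-01,  9.57959924e-01,
        -1.42587529e-01],
       [ 0.00000000e+00,  0.00000000e+00,  0.00000000e+00,
         1.00000000e+00]])}
```

View pics/top.png

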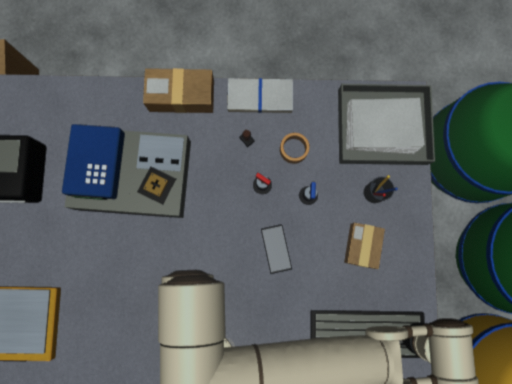

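View pics/scene.png

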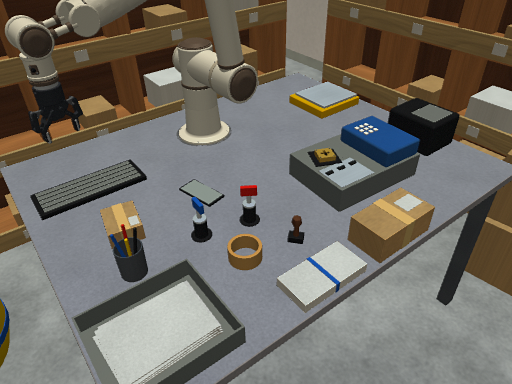

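The top view shows the red key at about (262,184), the blue key at (310,192) and the brass plate with its cross at (156,184), rotated on the deck. The scene view agrees, and the space around the red key is open.

```bash
cat >> h.py <<'E'
def big(m,near=None):
    cs,_=cv2.findContours(m.astype(np.uint8),cv2.RETR_EXTERNAL,cv2.CHAIN_APPROX_NONE)
    return max(cs,key=cv2.contourArea)
def red(img):
    h=cv2.cvtColor(img,cv2.COLOR_BGR2HSV); return ((h[...,0]<6)|(h[...,0]>172))&(h[...,1]>150)&(h[...,2]>70)
def brass(img):
    h=cv2.cvtColor(img,cv2.COLOR_BGR2HSV); return (h[...,0]>12)&(h[...,0]<28)&(h[...,1]>100)&(h[...,2]>60)
def down(yaw): # tool pointing down, tool y axis at world angle yaw
    y=np.array([np.cos(yaw),np.sin(yaw),0]);z=np.array([0,0,-1.]);x=np.cross(y,z)
    return Ro.from_matrix(np.c_[x,y,z]).as_quat()
E
python3 - <<'E'
from h import *
f=np.load("top.npz");img,K,Rc,c=[f[k] for k in f.files]
P=ray(K,Rc,c,[[262,183],[156,184]],.12);print(P)
m=red(img);m[:,:230]=0;m[:,300:]=0
k=big(m);print(cv2.minAreaRect(k), ray(K,Rc,c,cv2.boxPoints(cv2.minAreaRect(k)),.13))
key=P[0];pl=P[1]
# wrist current yaw of tool y
T=Ro.from_quat(arm.read_orientation()).as_matrix();print(T)
for n,p in(("key",key),("pl",pl)):
  for yaw in np.arange(-180,180,30):
    q=arm.ik([p[0],p[1],.25],down(np.radians(yaw)))
    print(n,yaw,None if q is None else np.round(q,2))
E
```

```text
[[ 0.55984229 -0.17990022  0.12      ]
 [ 0.55165343  0.14603573  0.12      ]]
((262.938232421875, 178.59706115722656), (14.955817222595215, 4.141611099243164), 32.47119140625) [[ 0.57858256 -0.15959359  0.13      ]
 [ 0.5895833  -0.16625811  0.13      ]
 [ 0.56519089 -0.20520311  0.13      ]
 [ 0.55425184 -0.19850697  0.13      ]]
[[ 9.66691020e-01  2.55946207e-01 -1.09904036e-04]
 [ 2.55946014e-01 -9.66689555e-01  1.71522964e-03]
 [ 3.32763435e-04 -1.68622659e-03 -9.99998523e-01]]
key -180 [-0.52  0.18  1.54 -0.    1.43  2.63]
key -150 [-0.52  0.18  1.54 -0.    1.43  2.1 ]
key -120 [-0.52  0.18  1.54 -0.    1.43  1.58]
key -90 [-0.52  0.18  1.54 -0.    1.43  1.05]
key -60 [-0.52  0.18  1.54 -0.    1.43  0.53]
key -30 [-0.52  0.18  1.54 -0.    1.43  0.01]
key 0 [-0.52  0.18  1.54 -0.    1.43 -0.52]
key 30 [-0.52  0.18  1.54 -0.    1.43 -1.04]
key 60 [-0.52  0.18  1.54 -0.    1.43 -1.56]
key 90 [-0.52  0.18  1.54 -0.    1.43 -2.09]
key 120 [-0.52  0.18  1.54 -0.    1.43 -2.61]
key 150 None
pl -180 None
pl -150 [ 0.05  0.13  1.59 -0.    1.42  2.67]
pl -120 [ 0.05  0.13  1.59 -0.    1.42  2.14]
pl -90 [ 0.05  0.13  1.59 -0.    1.42  1.62]
pl -60 [ 0.05  0.13  1.59 -0.    1.42  1.09]
pl -30 [ 0.05  0.13  1.59 -0.    1.42  0.57]
pl 0 [ 0.05  0.13  1.59 -0.    1.42  0.05]
pl 30 [ 0.05  0.13  1.59 -0.    1.42 -0.48]
pl 60 [ 0.05  0.13  1.59 -0.    1.42 -1.  ]
pl 90 [ 0.05  0.13  1.59 -0.    1.42 -1.52]
pl 120 [ 0.05  0.13  1.59 -0.    1.42 -2.05]
pl 150 [ 0.05  0.13  1.59 -0.    1.42 -2.57]
```

Run:
```python
from h import *
for n,p,yaw in(("key",[.568,-.182,.25],-32),("pl",[.552,.146,.235],-32)):
    arm.movep(p,down(np.radians(yaw))); arm.pause(.2)
    a=cam("wrist");np.savez(n+".npz",*a);cv2.imwrite(f"pics/w_{n}.png",a[0])
print(arm.read_t(),arm.read_tool_pos(),arm.read_ft_force())
cv2.imwrite("pics/both.png",cv2.resize(np.vstack([cv2.imread("pics/w_key.png")[:, :],cv2.imread("pics/w_pl.png")]),None,fx=.75,fy=.75))
```

```text
3.8667 [0.55234911 0.14506746 0.23504267] [-0.25761158 -0.27453348  0.29918051]
```

View pics/both.png

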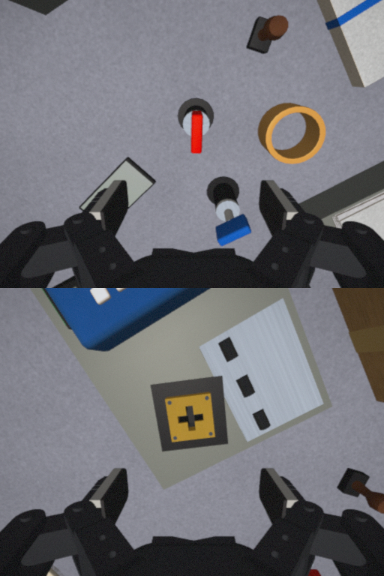

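The upper half shows the red bar near (262,175) at full resolution, almost parallel to the image columns. The lower half shows the brass plate with its dark cross near (252,172). Now I'll measure both.

Run:
```python
from h import *
f=np.load("key.npz");img,K,Rc,c=[f[k] for k in f.files]
k=big(red(img));r=cv2.minAreaRect(k);print("key",r,c)
print(ray(K,Rc,c,[r[0]],.13),ray(K,Rc,c,cv2.boxPoints(r),.13))
A=cv2.resize(img[120:220,200:320],None,fx=4,fy=4,interpolation=cv2.INTER_CUBIC)
f=np.load("pl.npz");img,K,Rc,c=[f[k] for k in f.files]
k=big(brass(img)&(np.indices(img.shape[:2])[1]<320)&(np.indices(img.shape[:2])[0]<280));r=cv2.minAreaRect(k);print("pl",r,c)
b=cv2.boxPoints(r);W=ray(K,Rc,c,b,.105);print(W,W.mean(0),[np.degrees(np.arctan2(*(W[(i+1)%4]-W[i])[1::-1])) for i in range(4)],[np.linalg.norm(W[(i+1)%4]-W[i]) for i in range(4)])
m=np.zeros(img.shape[:2],np.uint8);cv2.drawContours(m,[k],-1,1,-1)
h=(m>0)&~brass(img);h=cv2.morphologyEx(h.astype(np.uint8),cv2.MORPH_OPEN,np.ones((3,3)))
s=big(h);r2=cv2.minAreaRect(s);print("slot",r2,ray(K,Rc,c,[r2[0]],.105));W=ray(K,Rc,c,cv2.boxPoints(r2),.105);print(W.mean(0),[np.linalg.norm(W[(i+1)%4]-W[i]) for i in range(4)])
B=cv2.resize(img[120:220,200:320],None,fx=4,fy=4,interpolation=cv2.INTER_CUBIC)
cv2.imwrite("pics/crop.png",np.hstack([A,B])[:, :960][:, 80:880])
```

```text
key ((262.0, 175.5), (55.0, 14.0), 90.0) [ 0.60634467 -0.12140347  0.39256441]
[[ 0.57468834 -0.17908601  0.13      ]] [[ 0.58263627 -0.15460277  0.13      ]
 [ 0.5930934  -0.16115941  0.13      ]
 [ 0.56629536 -0.2049402   0.13      ]
 [ 0.55525293 -0.19801617  0.13      ]]
pl ((253.4384765625, 172.00770568847656), (61.397193908691406, 61.893333435058594), 82.87498474121094) [0.5909899  0.20618184 0.37760353]
[[0.53977201 0.19123421 0.105     ]
 [0.59083281 0.1673918  0.105     ]
 [0.56716669 0.11353848 0.105     ]
 [0.51274382 0.13844605 0.105     ]] [0.55262883 0.15265263 0.105     ] [np.float64(-25.029829061231545), np.float64(-113.723333568732), np.float64(155.4079765487136), np.float64(62.88698811364679)] [np.float64(0.056353045534863165), np.float64(0.058824015290527054), np.float64(0.05985178878589724), np.float64(0.059305249342468315)]
slot ((254.07200622558594, 172.89599609375), (25.804182052612305, 25.551198959350586), 34.695152282714844) [[0.55315457 0.15237041 0.105     ]]
[0.55307231 0.15223745 0.105     ] [np.float64(0.024265020544593813), np.float64(0.0241211861512812), np.float64(0.024632416156653566), np.float64(0.024635226358618246)]
```

View pics/crop.png

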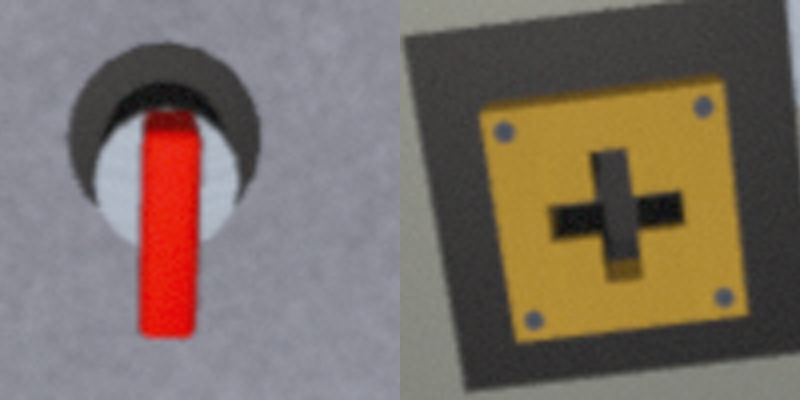

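The left crop shows the red bar's top face, centred at about (261.6,178) in full-resolution pixels, with the dark strip above it being its end face. The right crop shows the slot cross, centred at about (253.9,173.6) and tilted about 8° in the image. Next I'll compute the poses and grasp.

Run:
```python
from h import *
ang=lambda a,b:np.degrees(np.arctan2(b[1]-a[1],b[0]-a[0]))
cr=lambda p,o:(np.array(p)+[o,0]+.5)/4-.5+[200,120]
f=np.load("key.npz");img,K,Rc,c=[f[k] for k in f.files]
E=ray(K,Rc,c,cr([[172,131],[167,337]],80),.13);key=E.mean(0);ka=ang(E[1],E[0]);print(key,ka,np.linalg.norm(E[0]-E[1]))
f=np.load("pl.npz");img,K,Rc,c=[f[k] for k in f.files]
S=ray(K,Rc,c,cr([[552,224],[682,206],[609,151],[624,281]],-400),.105)
Q=ray(K,Rc,c,cr([[482,112],[517,342],[724,82],[747,314]],-400),.105)
pl=S.mean(0);angs=[ang(S[3],S[2]),ang(S[0],S[1])+90,ang(Q[1],Q[0]),ang(Q[3],Q[2]),ang(Q[1],Q[3])+90]
print(S,pl,angs,np.linalg.norm(S[0]-S[1]),np.linalg.norm(S[2]-S[3]),Q.mean(0))
np.savez("goal.npz",key=key,ka=ka,pl=pl,pa=np.median(angs))
q=down(np.radians(ka-90))
arm.movep([key[0],key[1],.2],q)
arm.movel([key[0],key[1],.096],velocity=.12,stop_force=10)
arm.close(80);g=arm.read_finger_gap();gf=arm.read_grip_force()
print(g*85,gf,arm.read_tool_pos(),arm.read_ft_force())
arm.movel([key[0],key[1],.22],velocity=.1);arm.pause(.25)
print(arm.read_finger_gap()*85,arm.read_grip_force(),arm.read_ft_force(),arm.read_t())
cv2.imwrite("pics/held.png",cam("wrist")[0])
```

```text
[ 0.57305475 -0.18168744  0.13      ] 56.796816406550306 0.04831745442572503
[[0.53864697 0.15836705 0.105     ]
 [0.56679329 0.14581789 0.105     ]
 [0.55930969 0.16589213 0.105     ]
 [0.54551442 0.13752676 0.105     ]] [0.55256609 0.15190096 0.105     ] [np.float64(64.0644074317151), np.float64(65.9700960695491), np.float64(64.47498436241996), np.float64(64.81298456084126), np.float64(65.20781662841938)] 0.03081714477639964 0.03154210071396137 [0.55274049 0.15184458 0.105     ]
12.461854335240673 78.41790318489075 [ 0.57317726 -0.18174416  0.09626003] [-1.11380979  0.04717911  2.21727918]
12.967041622136033 77.99699664115906 [ 0.18287126  0.06958782 -2.12196593] 8.425
```

View pics/held.png

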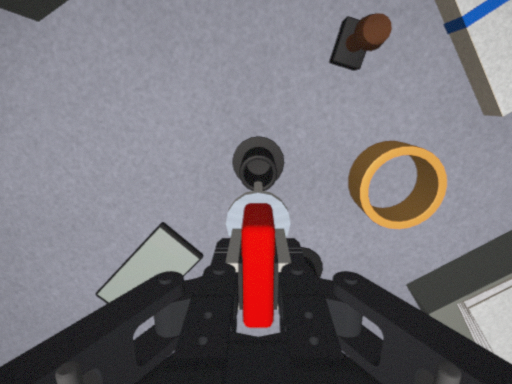

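The key is held and clear of its holder. The bar spans rows 204–326 at column 258 and the collar disc is around (258,224). I'll measure the bar's centre in the hand before inserting.

Run:
```python
from h import *
img,K,Rc,c=cam("wrist")
h=cv2.cvtColor(img,cv2.COLOR_BGR2HSV)
print([(r,int(h[r,258,2]),int(h[r,258,0])) for r in list(range(200,232,2))+list(range(316,334,2))])
p=arm.read_tool_pos();zb=p[2]-.096+.13
v=h[200:340,258,2].astype(int)
d=np.diff(v[:35]);r0=200+np.argmax(d[6:])+6.5 # end face -> top face
m=red(img);r1=np.max(np.nonzero(m[:,258])[0])+.5
cols=np.nonzero(m[300])[0];c2=np.nonzero(m[232])[0];print(cols[[0,-1]],c2[[0,-1]],r0,r1)
E=ray(K,Rc,c,[[c2[[0,-1]].mean(),r0],[cols[[0,-1]].mean(),r1]],zb)
T=Ro.from_quat(arm.read_orientation()).as_matrix()
print("bar centre in tool",T.T@(E.mean(0)-p),np.linalg.norm(E[0]-E[1]),(T.T@(E-p).T).T)
# collar (approx left/right extremes give widest row)
s=(h[...,1]<60)&(h[...,2]>150);s[:180]=0;s[300:]=0;s[:,:215]=0;s[:,300:]=0
k=big(s);print(cv2.boundingRect(k),cv2.minEnclosingCircle(k))
(u,w),_=cv2.minEnclosingCircle(k);print(T.T@(ray(K,Rc,c,[u,w],p[2]-.028)[0]-p))
```

```text
[(200, 202, 108), (202, 179, 128), (204, 113, 0), (206, 108, 0), (208, 114, 2), (210, 113, 0), (212, 114, 1), (214, 115, 1), (216, 118, 1), (218, 119, 1), (220, 115, 1), (222, 118, 0), (224, 128, 179), (226, 176, 1), (228, 216, 1), (230, 224, 0), (316, 234, 0), (318, 232, 0), (320, 233, 1), (322, 232, 0), (324, 231, 0), (326, 217, 0), (328, 160, 173), (330, 162, 123), (332, 160, 118)]
[243 273] [241 274] 224.5 327.5
bar centre in tool [ 8.66998472e-04  8.40746830e-05 -3.40000562e-02] 0.04910871295343556 [[ 2.54211776e-02 -9.25692226e-06 -3.40006641e-02]
 [-2.36871806e-02  1.77406288e-04 -3.39994483e-02]]
(215, 180, 85, 65) ((257.0, 212.0), 52.801612854003906)
[ 0.00682969 -0.00039182  0.02799997]
```

Run:
```python
from h import *
g=np.load("goal.npz");yaw=np.radians(64.8-90);q=down(yaw);T=Ro.from_quat(q).as_matrix()
t=g["pl"]-T@[.0008,0,0]
p=arm.read_tool_pos();arm.movel([p[0],p[1],.225])
arm.movep([t[0],t[1],.225],q)
arm.movel([t[0],t[1],.195],velocity=.1)
p=np.array(arm.read_tool_pos());arm.pause(.1);f0=arm.read_ft_force();print(t,p,f0)
s=arm.movel([t[0],t[1],.157],velocity=.05,stop_force=8)
print(s,arm.read_tool_pos(),np.array(arm.read_ft_force())-f0,arm.read_wrist_torque(),arm.read_t())
img=cam("wrist")[0];cv2.imwrite("pics/ins.png",img)
```

```text
[0.55222547 0.1511771  0.105     ] [0.55210722 0.15060975 0.19453183] [ 0.54016721  0.45200425 -1.16729544]
False [0.55220325 0.15118808 0.15705301] [ 0.01110134  0.3761124  -0.31630232] [ 0.19696203 -0.02567371 -0.02071573] 11.4917
```

View pics/ins.png

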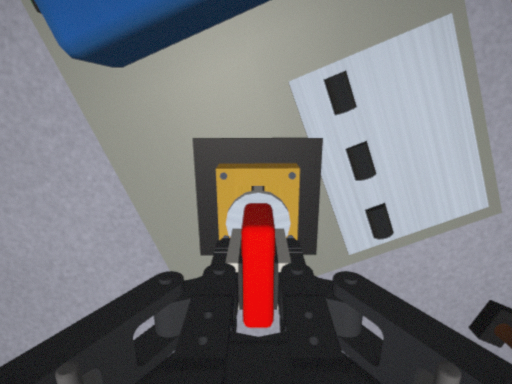

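The picture shows the stem in the slot with the bar square to the plate and no side force. Now I'll press it home.

Run:
```python
from h import *
p=arm.read_tool_pos();f0=np.array(arm.read_ft_force())
arm.close(110)
s=arm.movel([p[0],p[1],.142],velocity=.05,stop_force=25)
print(s,arm.read_tool_pos(),np.array(arm.read_ft_force())-f0)
if not s: s=arm.movel([p[0],p[1],.130],velocity=.02,stop_force=28)
arm.pause(.5)
print(s,arm.read_tool_pos(),np.array(arm.read_ft_force())-f0,arm.read_grip_force(),arm.read_wrist_torque(),arm.read_t())
cv2.imwrite("pics/home.png",cam("wrist")[0][130:360,150:370])
```

```text
False [0.55330531 0.15109228 0.14293842] [ 0.9015055  -1.89253525  9.8526692 ]
True [0.55365713 0.15118481 0.14003398] [-0.93856354 -1.70967263 10.49923118] 109.49036478996277 [-0.07218842  0.53333763  0.0060007 ] 13.125
```

View pics/home.png

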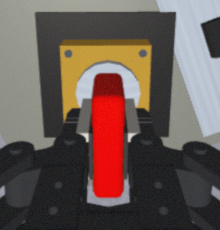

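The collar is on or almost on the plate, but only about 10 N remains after settling. I'll press further in small steps until the force holds at around 25 N.

Run:
```python
from h import *
z=.140
for i in range(10):
    z-=.001
    arm.movel([.5526,.1512,z],velocity=.02);arm.pause(.15)
    f=np.array(arm.read_ft_force());print(round(z,4),arm.read_tool_pos(),f,arm.read_grip_force())
    if f[2]>22: break
arm.pause(1);print(arm.read_ft_force(),arm.read_tool_pos(),arm.read_qvel(),arm.read_finger_gap(),arm.read_t())
b=cam("scene")[0];cv2.imwrite("pics/end.png",cv2.resize(b[120:180,290:370],None,fx=7,fy=7,interpolation=cv2.INTER_CUBIC))
```

```text
0.139 [0.55335469 0.15117501 0.1401629 ] [-1.69268503 -0.75912314  7.20897548] 109.55993413925171
0.138 [0.55342773 0.15113717 0.1393375 ] [-2.50152567  0.67841225  9.02471628] 109.82530474662781
0.137 [0.55348891 0.15115503 0.13926   ] [-3.6381056  -0.48432743 13.90800037] 110.80279111862183
0.136 [0.55351528 0.15115772 0.13925229] [-6.2462303  -0.82954673 18.47046233] 111.6377055644989
0.135 [0.5535676  0.15116853 0.13924792] [-9.11803072 -1.16165198 24.42032209] 112.48779334988285
[-8.85241093 -1.58250852 24.44588555] [0.55357394 0.15116191 0.13925185] [ 0.00155963  0.00098787 -0.00152481  0.00086512  0.00031205  0.00327425] 0.14978986371909514 16.175
```

View pics/end.png

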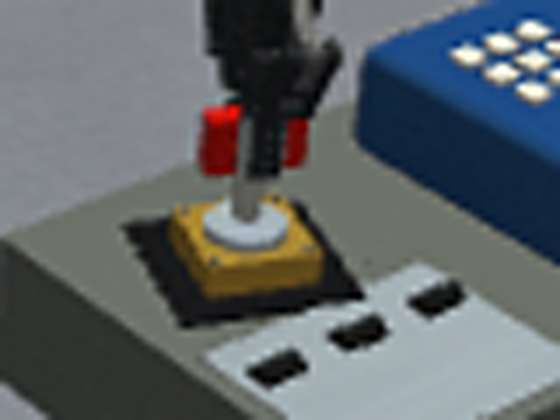

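The collar sits flush on the plate. The tool has hit a hard stop at z = 0.1392 with a steady 24 N, and the arm is at rest.

```bash
python3 -c "
from plant import arm
print(arm.job_done(),arm.read_t())"
```

```text
the job is handed in; nothing more can be done
the job is handed in; nothing more can be done
```

I handed the job in at about 16 s, with the red key fully home in the slot, its collar flush on the plate, still gripped and pressed down with about 24 N; the judge returned no verdict.

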